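# Open the middle bay of the gear-stock cabinet

### The arm

A 6-joint arm with a two-finger parallel gripper is mounted at the origin on the work surface. World frame = base frame: x ahead of the robot, y to its left, z up, the work surface at z = 0. Lengths are in mm, angles in rad, forces in N, time in s.
With the tool pointing down it reaches from about 275 to 1000 mm from the base axis. Payload 8.4 kg.
Tool frame: the origin (TCP) lies on the centre line of the jaws, within the pads' length; the fingertips stand 22 mm ahead of it and the grasp point (between the pads) lies 3 mm ahead of it; z points along the fingers, x is the direction in which the jaws open and shut, and the axes are right-handed (so a half turn about z gives the same grasp; the last joint's range is limited). The gripper opens to 85 mm and grips with 20 to 120 N. Pads are 22 mm wide; open, the fingers measure 114 mm over their backs; the gripper's body (76 mm by 85 mm) begins 54 mm behind the grasp point. The pads swing forward as they close: fully open they stand 13 mm farther back than shut.
Start: joints at [-1.27, 0.353, 1.633, -0, 1.155, -0.002], TCP at [186.37, -596.569, 253.281] pointing down, gripper open.
Joint ranges: [-2.63, 2.63], [-0.92, 2.1], [0.06, 2.66], [-1.3, 4.44], [0, 2.69], [-3.02, 3.02]. Speed limits (rad/s): [2.22, 2.22, 2.79, 3.14, 3.14, 3.14].

### API

Orientations are given as [roll, pitch, yaw] about the fixed x, y, z axes, in that order (R = Rz(yaw) Ry(pitch) Rx(roll)).
In Python, from rig import status, viewer, job gives the robot as it stands.
- The arm moves only by the tool send_rows, never from a script. Its argument "plan" is a list of rows, each a list of 3 entries, a list of its own where there are three numbers: the shift along the tool's x, y, z in m, then the turn, a rotation vector about the tool's x, y, z in rad, then the opening, from -1 (shut) to 1 (fully open). In form: [[[x, y, z], [rx, ry, rz], jaw], ...]. A call has exactly 5 rows; each row is the pose to reach, as a shift and turn from the pose measured when the call began, along the tool's axes at that moment; what a row does not reach only later rows make up. A row lasts 1/12 s, in which the tool goes at most 41.7 mm and 7.16 degrees, less where a joint would pass 70% of its speed; a pose out of reach is approached as far as the arm can. A call with a gripper value outside its range is refused whole. The fingers move at their own pace and stop on an object; "squeeze" is the grip in N (left out, the last holds). Time passes only in rows, so rows that repeat a pose let the fingers close, or fill a call up. It gives the time, the measured TCP pose, the force and the opening at its end, in the units of the state.
- status.sense(): the state, without advancing time (a new reading comes with each control period).
- viewer.grab_frame(name): name is "scene" or "top"; returns the picture (400x640x3 uint8, red, green, blue); there is no depth.
- viewer.camera_params(name): a dict with "intrinsics" (3x3 intrinsics, pixels), "xyz" and "orientation" of the camera in the world. Camera axes: x right, y down, z forward; pixel columns grow to the right and rows downward; lengths in mm; the calibration is good to about 2 mm. A picture is of the moment at which its call begins. camera_params takes no time and is no camera call.
- job.sign_off(): hands the job in, once; it reports no verdict.
Trained networks look in the newest picture that a camera, given by its name, has taken for a name from the list of things; names that differ only in an ending like _2 or _b are one class to them, and where a whole thing is asked for, a point or a joint stands for the part that bears it (a point fixed in the world has none). Each returns a list of dicts, best first, with "p" (0 to 1); they miss things now and then, are a little off and sometimes report something else, mostly with a low value. They report only what shows in the picture. A call takes as long as a camera call.
- viewer.cut_out(label, camera): "mask" (400x640 bool, what is visible of it) and "extent" ([left, top, width, height] in pixels, round what is visible of it).
The state is a dict: "clock": time; "qpos": joint angles; "qvel": joint speeds; "joint_efforts": joint torques, N m; "eef_pos": TCP position; "tcp_rot": TCP orientation; "contact_force": force on the tool from outside, world axes, zero at the start; "wrist_torque": the same for the moment, N m; "opening": opening from 0.0 (shut) to 1.0 (fully open).
Only numpy, scipy, OpenCV 4.12 (cv2) and the standard library are available. Lean on these libraries where they do the work, as an engineer would, in place of code of your own. Each camera call takes 0.05 s, during which the arm holds its last target.

### The job

Open the middle bay of the green three-bay parts cabinet: take the upright pull on top of its middle door and slide that door along the rear track until it is fully behind the solid steel door, not the windowed one, whose view must stay clear. Then let go of it and leave it there.

Things in the scene. Friction and masses are not known exactly. Their poses are not given: they have to be found in the camera images.
- cabinet: Low green cabinet fixed on the bench, 170 deep (x), 460 wide (y), 160 high (mm). Origin: centre of its underside. x points out of its door side, away from the robot (yaw within 15 degrees); y runs along the tracks. Rear track (nearer the robot) at x=38, front track at x=65. Loose parts up to 22 high lie on the roof's ends at x about -55, clear of the tracks.
- middle_pull (a point): Upright flat steel pull, 30 (cabinet y) x 12 (x) mm, at the middle of the middle door's top edge; its top is 45 above the roof. Point: its centre line, 22 above the roof (182 above the bench). The door, plain sheet 152 wide, runs on the rear track, starts within 8 of mid-cabinet, slides 144 each way to a stop, behind an outer door; 2.5 N friction, stays where left. Nothing else is near its path.
- steel_door: Solid grey sheet-steel outer door with three ribs and a bar handle on its face, 150 wide (y), 12 thick (x), 139 high (mm). Latched shut on the front track, does not move; its centre is at cabinet y = +145 or -145 (varies). Origin: on the bench plane under the door's centre; axes as the cabinet's.
- window_door: Outer door of the same size, grey colour and handle, but a frame 18 to 20 wide round a clear pane. Latched shut on the front track at the other end of the cabinet, does not move. Origin and axes as for the solid door.

How it is judged:
By the outcome, as a careful person would: the job done as asked, in the order asked, and still so for the second after the job is handed in, with the robot touching nothing.
It also fails if it takes over 32 s, if anything falls off the work surface, if the arm or the gripper's body presses on something with over 40 N, if the wrist force passes 120 N, or if a joint passes its speed limit or range.

## Working session

There is one attempt and no reset: what is moved stays moved. The work goes in short steps, Python scripts to look and compute and a tool call to move; the robot and the scene stay as the last step left them, time stands still between calls to the robot, and variables do not carry over. Pictures are saved under pics/ and viewed, and the job is handed in when it is done.

Besides the shell and the picture viewer there is one more tool, called after "Call:" in YAML: its name, and indented under it one key for each argument. send_rows: Moves the arm, as the interface text tells. Its arguments: {"type":"object","properties":{"plan":{"type":"array"},"squeeze":{"type":"number"}},"required":["plan"]}

```bash
mkdir -p pics; python3 - <<'E'
from rig import status, viewer
import cv2,numpy as np
s=status.sense();print(s)
for n in("scene","top"):
    im=viewer.grab_frame(n);cv2.imwrite(f"pics/{n}0.png",im[:,:,::-1]);print(n,viewer.camera_params(n))
    for l in("cabinet","middle_pull","steel_door","window_door"):
        for d in viewer.cut_out(l,n)[:3]:
            m=d["mask"];ys,xs=np.nonzero(m);print(l,round(d["p"],2),d["extent"],m.sum(),xs.mean().round(1),ys.mean().round(1))
E
```

```text
{'clock': 0.0, 'qpos': array([-1.27036173e+00,  3.53668886e-01,  1.63414161e+00,  9.88203131e-06,
        1.15517358e+00, -2.40796166e-03]), 'qvel': array([-0.00064113, -0.00075489, -0.0008456 ,  0.00163106,  0.00179007,
       -0.00125867]), 'joint_efforts': array([ 9.32793409e-04, -6.05244184e+01, -3.42058110e+01, -1.93780642e-05,
        9.12817020e-03, -3.47096329e-05]), 'eef_pos': array([ 186.26376062, -596.13601412,  252.54550049]), 'tcp_rot': array([-3.14158027e+00,  1.39139241e-03, -1.26795776e+00]), 'contact_force': array([-0.59960479, -0.55511333, -0.5780013 ]), 'wrist_torque': array([ 0.00935823, -0.01979915, -0.02740585]), 'opening': 0.993778613057705}
scene {'intrinsics': array([[501.29860039,   0.        , 319.13763393],
       [  0.        , 501.29860039, 198.98639549],
       [  0.        ,   0.        ,   1.        ]]), 'xyz': array([1041.59681445, -277.56012337,  886.32728988]), 'orientation': array([-2.49168672,  0.01649843,  0.96616539])}
cabinet 0.6 [191.5, 100.1, 253.3, 178.4] 19018 313.7 180.6
middle_pull 0.84 [286.9, 156.5, 76.4, 71.6] 2299 327.0 195.4
steel_door 0.68 [360.0, 150.8, 75.3, 69.9] 2536 394.2 187.3
top {'intrinsics': array([[503.33225526,   0.        , 318.02209962],
       [  0.        , 503.33225526, 201.7016028 ],
       [  0.        ,   0.        ,   1.        ]]), 'xyz': array([ 361.98336283,   39.33003768, 1093.76218827]), 'orientation': array([-2.91642669,  0.00381592, -1.60798936])}
cabinet 0.56 [169.4, 181.4, 259.6, 127.4] 18582 302.4 250.3
middle_pull 0.65 [264.1, 212.1, 79.3, 21.3] 791 304.7 223.5
steel_door 0.82 [192.9, 182.6, 82.1, 35.2] 1084 233.3 199.9
window_door 0.89 [339.1, 209.1, 78.7, 34.3] 1314 378.9 224.9
window_door 0.59 [263.9, 215.5, 79.9, 19.3] 757 305.3 223.8
```

```bash
python3 - <<'E'
import cv2
for n in("scene","top"):
    im=cv2.imread(f"pics/{n}0.png")
    c=im[90:300,160:460]
    cv2.imwrite(f"pics/{n}0c.png",cv2.resize(c,(780,546),interpolation=cv2.INTER_CUBIC))
E
```

```text
(no output)
```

View pics/scene0c.png

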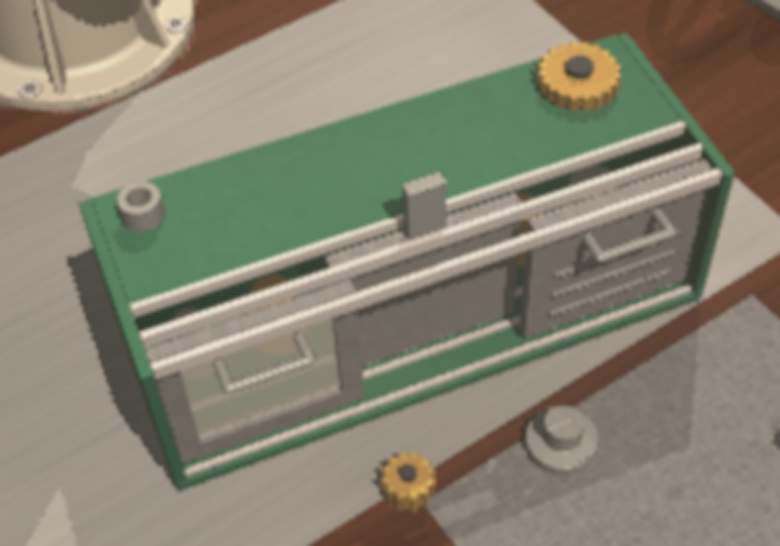

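View pics/top0c.png

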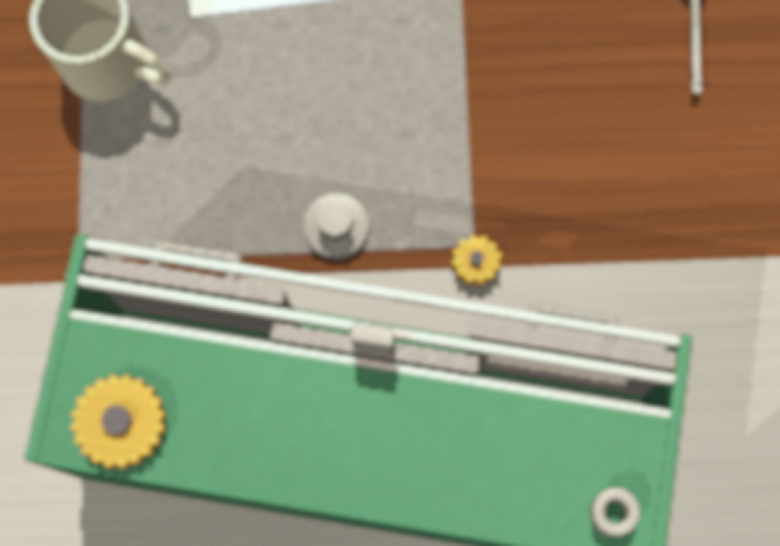

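```bash
cat > h.py <<'E'
import numpy as np
from scipy.spatial.transform import Rotation as R
from rig import viewer
def cam(n):
    p=viewer.camera_params(n);return p["intrinsics"],R.from_euler("xyz",p["orientation"]).as_matrix(),np.array(p["xyz"])
def proj(n,P):
    K,r,t=cam(n);c=(np.atleast_2d(P)-t)@r;u=c@K.T;return u[:,:2]/u[:,2:]
def onz(n,uv,z):
    K,r,t=cam(n);d=r@np.linalg.solve(K,[uv[0],uv[1],1]);return t+d*(z-t[2])/d[2]
E
python3 - <<'E'
from h import *
from scipy.optimize import least_squares
f=lambda a:np.array(a)/2.6+[160-.3,90-.3]
obs=[("top",(80,236),(85,230,160)),("top",(690,337),(85,-230,160)),("top",(28,460),(-85,230,160)),
("scene",(732,172),(85,230,160)),("scene",(625,35),(-85,230,160)),("scene",(82,203),(-85,-230,160)),("scene",(182,488),(85,-230,0)),("scene",(697,300),(85,230,0))]
def W(p,L):
    c,s=np.cos(p[2]),np.sin(p[2]);L=np.array(L,float);return np.array([p[0]+c*L[0]-s*L[1],p[1]+s*L[0]+c*L[1],L[2]])
for n,u,L in obs: print(n,L,onz(n,f(u),L[2]).round(1))
r=least_squares(lambda p:np.concatenate([(proj(n,W(p,L))[0]-f(u)) for n,u,L in obs]),[450,60,0],x_scale=[1,1,.01],loss="soft_l1")
print(r.x,np.degrees(r.x[2]),r.fun.reshape(-1,2).round(1))
# pull: top corners; scene top quad, top-image top quad
ps=np.mean([(403,184),(444,175),(447,181),(405,192)],0)
q=onz("scene",f(ps),205);print("pull top scene",q)
pt=np.mean([(352,325),(395,329),(394,347),(351,343)],0)
q2=onz("top",f(pt),205);print("pull top top",q2)
for q in(q,q2):
    c,s=np.cos(r.x[2]),np.sin(r.x[2]);d=q[:2]-r.x[:2];print("local",c*d[0]+s*d[1],-s*d[0]+c*d[1])
E
```

```text
top (85, 230, 160) [627.1 278.6 160. ]
top (85, -230, 160) [ 534.1 -165.6  160. ]
top (-85, 230, 160) [463.1 312.4 160. ]
scene (85, 230, 160) [631.1 279.  160. ]
scene (-85, 230, 160) [469.9 311.6 160. ]
scene (-85, -230, 160) [ 376.3 -131.2  160. ]
scene (85, -230, 0) [ 537.2 -163.4    0. ]
scene (85, 230, 0) [630.6 278.    0. ]
[ 4.99579156e+02  7.29493782e+01 -2.08369271e-01] -11.938679807287686 [[-0.9 -1.6]
 [ 2.1 -0.6]
 [-1.7 -0.4]
 [ 0.2 -0.6]
 [-0.4 -2.3]
 [-3.3 -1.7]
 [-3.3  0.9]
 [ 0.7 -0.6]]
pull top scene [540.30783819  63.80641492 205.        ]
pull top top [534.80643069  63.02525164 205.        ]
local 41.73905944821947 -0.5198693928233968
local 36.51824495818866 -2.4221828923743027
```

```bash
cat > go.py <<'E'
import sys
from h import *
from rig import status
def go(x,y,z,yaw):
    s=status.sense();r0=R.from_euler("xyz",s["tcp_rot"]);r1=R.from_euler("xyz",[np.pi,0,yaw])
    print("t",s["clock"],"pos",s["eef_pos"].round(1),"rot",s["tcp_rot"].round(3),"F",s["contact_force"].round(1),"open",round(s["opening"],3),"q",s["qpos"].round(2))
    print("shift m",(r0.inv().apply(np.array([x,y,z])-s["eef_pos"])/1000).round(4),"turn",(r0.inv()*r1).as_rotvec().round(4))
go(*map(float,sys.argv[1:]))
E
python3 go.py 536.8 63.5 265 1.364
```

```text
t 0.5 pos [ 186.4 -596.5  253.2] rot [-3.142  0.    -1.268] F [-0.3 -1.2 -0.3] open 1.0 q [-1.27  0.35  1.63  0.    1.16 -0.  ]
shift m [-0.5255 -0.5313 -0.0117] turn [-2.000e-04  0.000e+00 -2.632e+00]
```

Call:
send_rows:
  plan:
    - [[-0.5255,-0.5313,-0.012],[0,0,-2.632],1]
    - [[-0.5255,-0.5313,-0.012],[0,0,-2.632],1]
    - [[-0.5255,-0.5313,-0.012],[0,0,-2.632],1]
    - [[-0.5255,-0.5313,-0.012],[0,0,-2.632],1]
    - [[-0.5255,-0.5313,-0.012],[0,0,-2.632],1]

```text
clock: 0.92
eef_pos: [284.4, -410.9, 256.7]
tcp_rot: [-3.142, -0.0, -0.638]
contact_force: [-0.2, -0.2, 0.1]
opening: 1.002
```

```bash
python3 go.py 536.8 63.5 265 1.364
```

```text
t 0.9167 pos [ 284.4 -410.9  256.7] rot [-3.142 -0.    -0.638] F [-0.2 -0.2  0.1] open 1.002 q [-0.97  0.15  1.89  0.    1.1  -0.33]
shift m [-0.0796 -0.5314 -0.0083] turn [ 3.0000e-04 -2.0000e-04 -2.0015e+00]
```

Call:
send_rows:
  plan:
    - [[-0.08,-0.531,-0.008],[0,0,-2.0],1]
    - [[-0.08,-0.531,-0.008],[0,0,-2.0],1]
    - [[-0.08,-0.531,-0.008],[0,0,-2.0],1]
    - [[-0.08,-0.531,-0.008],[0,0,-2.0],1]
    - [[-0.08,-0.531,-0.008],[0,0,-2.0],1]

```text
clock: 1.33
eef_pos: [382.1, -226.7, 260.1]
tcp_rot: [3.141, -0.001, -0.012]
contact_force: [1.8, 0.7, 0.5]
opening: 1.006
```

```bash
python3 go.py 536.8 63.5 265 1.364
```

```text
t 1.3333 pos [ 382.1 -226.7  260.1] rot [ 3.141e+00 -1.000e-03 -1.200e-02] F [1.8 0.7 0.5] open 1.006 q [-0.54  0.06  1.99 -0.    1.09 -0.53]
shift m [ 0.1512 -0.2921 -0.0049] turn [ 1.0000e-03 -3.0000e-04 -1.3762e+00]
```

Call:
send_rows:
  plan:
    - [[0.151,-0.292,-0.005],[0,0,-1.376],1]
    - [[0.151,-0.292,-0.005],[0,0,-1.376],1]
    - [[0.151,-0.292,-0.005],[0,0,-1.376],1]
    - [[0.151,-0.292,-0.005],[0,0,-1.376],1]
    - [[0.151,-0.292,-0.005],[0,0,-1.376],1]

```text
clock: 1.75
eef_pos: [479.9, -42.4, 263.5]
tcp_rot: [3.14, -0.001, 0.613]
contact_force: [-0.2, -1.1, -0.3]
opening: 0.995
```

```bash
python3 go.py 536.8 63.5 265 1.364
```

```text
t 1.75 pos [479.9 -42.4 263.5] rot [ 3.14e+00 -1.00e-03  6.13e-01] F [-0.2 -1.1 -0.3] open 0.995 q [-0.09  0.12  1.92 -0.    1.1  -0.7 ]
shift m [ 0.1075 -0.0538 -0.0015] turn [ 1.400e-03 -1.000e-04 -7.506e-01]
```

Call:
send_rows:
  plan:
    - [[0.1075,-0.054,-0.0015],[0.001,0,-0.75],1]
    - [[0.1075,-0.054,-0.0015],[0.001,0,-0.75],1]
    - [[0.1075,-0.054,-0.0015],[0.001,0,-0.75],1]
    - [[0.1075,-0.054,-0.0015],[0.001,0,-0.75],1]
    - [[0.1075,-0.054,-0.0015],[0.001,0,-0.75],1]

```text
clock: 2.17
eef_pos: [537.6, 65.9, 264.9]
tcp_rot: [3.141, -0.0, 1.242]
contact_force: [0.2, -0.6, 1.0]
opening: 0.996
```

```bash
python3 go.py 536.8 63.5 265 1.364
```

```text
t 2.1667 pos [537.6  65.9 264.9] rot [ 3.141 -0.     1.242] F [ 0.2 -0.6  1. ] open 0.996 q [ 0.12  0.21  1.8  -0.    1.13 -1.12]
shift m [-0.0025  0.0001 -0.0001] turn [ 0.0006 -0.0002 -0.1224]
```

Call:
send_rows:
  plan:
    - [[-0.0025,0,0],[0,0,-0.122],1]
    - [[-0.0025,0,0.01],[0,0,-0.122],1]
    - [[-0.0025,0,0.02],[0,0,-0.122],1]
    - [[-0.0025,0,0.025],[0,0,-0.122],1]
    - [[-0.0025,0,0.025],[0,0,-0.122],1]

```text
clock: 2.58
eef_pos: [535.6, 63.2, 237.9]
tcp_rot: [-3.139, 0.001, 1.36]
contact_force: [-0.2, -0.2, -0.4]
opening: 0.999
```

```bash
python3 go.py 536.8 63.5 193 1.364; python3 - <<'E'
from rig import viewer
import cv2,numpy as np
a=[]
for n in("scene","top"):
    im=viewer.grab_frame(n)[90:290,180:450,::-1];a.append(cv2.resize(im,(540,400),interpolation=cv2.INTER_CUBIC))
cv2.imwrite("pics/pre_s.png",a[0]);cv2.imwrite("pics/pre_t.png",a[1])
E
```

```text
t 2.5833 pos [535.6  63.2 237.9] rot [-3.139e+00  1.000e-03  1.360e+00] F [-0.2 -0.2 -0.4] open 0.999 q [ 0.11  0.24  1.83 -0.    1.08 -1.25]
shift m [0.0006 0.0012 0.0449] turn [-0.0023  0.0008 -0.0037]
```

View pics/pre_s.png

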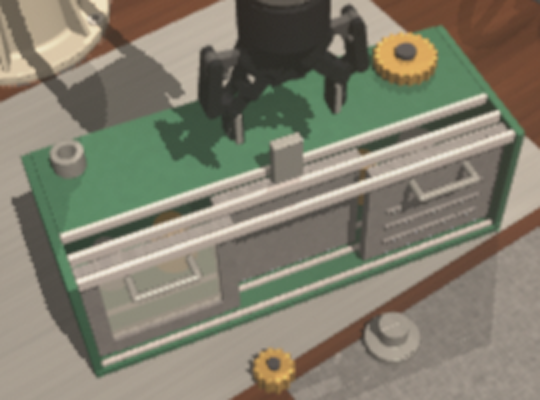

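View pics/pre_t.png

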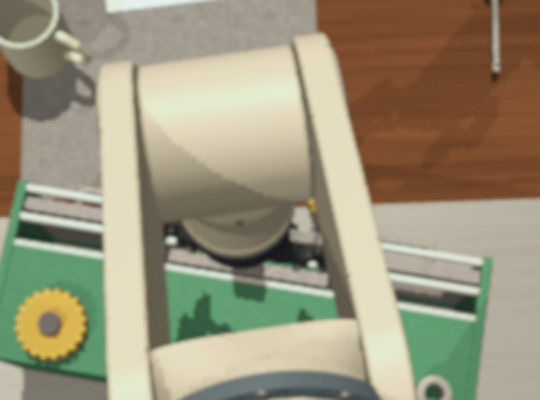

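The scene view has the jaws straddling the pull (at about 285,155), level with the rear rail. The solid ribbed door is at right (+y). Next I descend.

Call:
send_rows:
  plan:
    - [[0.0005,0.001,0.012],[-0.002,0,-0.004],1]
    - [[0.0005,0.001,0.024],[-0.002,0,-0.004],1]
    - [[0.0005,0.001,0.036],[-0.002,0,-0.004],1]
    - [[0.0005,0.001,0.044],[-0.002,0,-0.004],1]
    - [[0.0005,0.001,0.044],[-0.002,0,-0.004],1]

```text
clock: 3.1
eef_pos: [536.8, 63.4, 194.1]
tcp_rot: [-3.141, 0.001, 1.365]
contact_force: [-0.0, -0.0, 0.4]
opening: 0.999
```

Call:
send_rows:
  plan:
    - [[0,0,0],[0,0,0],-0.2]
    - [[0,0,0],[0,0,0],-0.4]
    - [[0,0,0],[0,0,0],-0.8]
    - [[0,0,0],[0,0,0],-1]
    - [[0,0,0],[0,0,0],-1]
  squeeze: 30

```text
clock: 3.52
eef_pos: [537.1, 63.5, 194.8]
tcp_rot: [3.141, 0.0, 1.364]
contact_force: [-0.4, 0.3, 2.5]
opening: 0.346
```

```bash
python3 go.py 536.8 63.5 193 1.364
```

```text
t 3.5167 pos [537.1  63.5 194.8] rot [3.141 0.    1.364] F [-0.4  0.3  2.5] open 0.346 q [ 0.12  0.29  1.87 -0.    0.98 -1.25]
shift m [-0.     -0.0003  0.0018] turn [0.0005 0.0004 0.0004]
```

Call:
send_rows:
  plan:
    - [[0.004,0,0],[0,0,0],-1]
    - [[0.012,0,0],[0,0,0],-1]
    - [[0.022,0,0],[0,0,0],-1]
    - [[0.034,0,0],[0,0,0],-1]
    - [[0.046,0,0],[0,0,0],-1]

```text
clock: 3.93
eef_pos: [546.7, 109.6, 194.8]
tcp_rot: [3.141, 0.001, 1.364]
contact_force: [0.1, -4.5, 0.6]
opening: 0.348
```

```bash
python3 go.py 566.9 204.8 194.5 1.364
```

```text
t 3.9333 pos [546.7 109.6 194.8] rot [3.141e+00 1.000e-03 1.364e+00] F [ 0.1 -4.5  0.6] open 0.348 q [ 0.2   0.31  1.83 -0.    0.99 -1.17]
shift m [0.0973 0.0003 0.0002] turn [0.0004 0.0006 0.0004]
```

Moving cleanly, at about 4.5 N of resistance.

Call:
send_rows:
  plan:
    - [[0.013,0,0],[0,0,0],-1]
    - [[0.027,0,0],[0,0,0],-1]
    - [[0.041,0,0],[0,0,0],-1]
    - [[0.055,0,0],[0,0,0],-1]
    - [[0.065,0,0],[0,0,0],-1]

```text
clock: 4.35
eef_pos: [560.4, 175.3, 194.8]
tcp_rot: [3.141, 0.0, 1.365]
contact_force: [-0.3, -2.6, 1.7]
opening: 0.34
```

Call:
send_rows:
  plan:
    - [[0.006,0,0],[0,0,0],-1]
    - [[0.012,0,0],[0,0,0],-1]
    - [[0.018,0,0],[0,0,0],-1]
    - [[0.024,0,0],[0,0,0],-1]
    - [[0.026,0,0],[0,0,0],-1]

```text
clock: 4.77
eef_pos: [565.8, 201.4, 194.8]
tcp_rot: [3.141, -0.0, 1.365]
contact_force: [-0.3, -2.4, 1.8]
opening: 0.347
```

```bash
python3 go.py 566.9 204.8 194.5 1.364
```

```text
t 4.7667 pos [565.8 201.4 194.8] rot [ 3.141 -0.     1.365] F [-0.3 -2.4  1.8] open 0.347 q [ 0.34  0.38  1.74 -0.    1.02 -1.03]
shift m [0.0035 0.0004 0.0003] turn [ 0.0004 -0.0001  0.0011]
```

Moved about 141 mm so far. Now I creep towards the stop, watching the force.

Call:
send_rows:
  plan:
    - [[0.001,0,0],[0,0,0],-1]
    - [[0.002,0,0],[0,0,0],-1]
    - [[0.003,0,0],[0,0,0],-1]
    - [[0.0035,0,0],[0,0,0],-1]
    - [[0.0035,0,0],[0,0,0],-1]

```text
clock: 5.18
eef_pos: [566.5, 204.8, 194.8]
tcp_rot: [3.141, -0.0, 1.365]
contact_force: [0.8, -2.0, 0.5]
opening: 0.346
```

Call:
send_rows:
  plan:
    - [[0.0005,0,0],[0,0,0],-1]
    - [[0.001,0,0],[0,0,0],-1]
    - [[0.0015,0,0],[0,0,0],-1]
    - [[0.002,0,0],[0,0,0],-1]
    - [[0.002,0,0],[0,0,0],-1]

```text
clock: 5.6
eef_pos: [566.9, 206.8, 194.8]
tcp_rot: [3.141, -0.0, 1.365]
contact_force: [-0.2, -1.7, 0.3]
opening: 0.342
```

Call:
send_rows:
  plan:
    - [[0.0007,0,0],[0,0,0],-1]
    - [[0.0014,0,0],[0,0,0],-1]
    - [[0.002,0,0],[0,0,0],-1]
    - [[0.0025,0,0],[0,0,0],-1]
    - [[0.0025,0,0],[0,0,0],-1]

```text
clock: 6.02
eef_pos: [567.1, 207.6, 194.8]
tcp_rot: [-3.141, 0.003, 1.365]
contact_force: [-1.7, -11.6, 4.5]
opening: 0.346
```

```bash
python3 go.py 566.9 204.8 194.5 1.364;  python3 - <<'E'
from rig import viewer
import cv2,numpy as np
im=viewer.grab_frame("scene")[90:290,180:450,::-1];cv2.imwrite("pics/mid_s.png",cv2.resize(im,(780,578),interpolation=cv2.INTER_CUBIC))
E
```

```text
t 6.0167 pos [567.1 207.6 194.8] rot [-3.141e+00  3.000e-03  1.365e+00] F [ -1.7 -11.6   4.5] open 0.346 q [ 0.35  0.38  1.73 -0.    1.03 -1.01]
shift m [-0.0027  0.0004  0.0003] turn [-0.0001  0.003   0.0011]
```

View pics/mid_s.png

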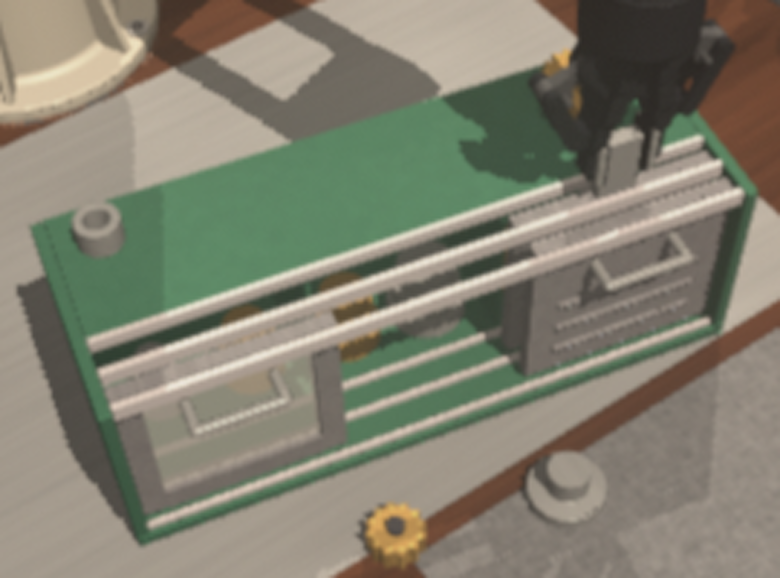

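The middle bay is open, the window is clear, and the door is against its stop at 11.6 N. Next: ease off, open, and rise.

Call:
send_rows:
  plan:
    - [[0,0,0],[0,0,0],-1]
    - [[0,0,0],[0,0,0],-0.2]
    - [[0,0,0],[0,0,0],0.2]
    - [[0,0,0],[0,0,0],0.6]
    - [[0,0,0],[0,0,0],0.6]

```text
clock: 6.48
eef_pos: [567.1, 207.9, 194.8]
tcp_rot: [-3.142, 0.003, 1.365]
contact_force: [0.2, 1.3, -0.5]
opening: 0.797
```

Call:
send_rows:
  plan:
    - [[0,0,0],[0,0,0],0.6]
    - [[0,0,0],[0,0,0],0.6]
    - [[0,0,-0.01],[0,0,0],0.6]
    - [[0,0,-0.025],[0,0,0],0.6]
    - [[0,0,-0.04],[0,0,0],0.6]

```text
clock: 6.9
eef_pos: [566.9, 208.0, 235.5]
tcp_rot: [-3.141, 0.003, 1.365]
contact_force: [0.8, -0.2, -0.4]
opening: 0.8
```

Call:
send_rows:
  plan:
    - [[0,0,-0.02],[0,0,0],0.6]
    - [[0,0,-0.045],[0,0,0],0.6]
    - [[0,0,-0.07],[0,0,0],0.6]
    - [[0,0,-0.09],[0,0,0],0.6]
    - [[0,0,-0.09],[0,0,0],0.6]

```text
clock: 7.32
eef_pos: [568.9, 208.9, 331.2]
tcp_rot: [3.136, -0.001, 1.365]
contact_force: [0.7, -0.6, 0.6]
opening: 0.8
```

```bash
python3 go.py 566.9 204.8 194.5 1.364;  python3 - <<'E'
from rig import viewer
import cv2,numpy as np
im=viewer.grab_frame("scene")[90:290,180:450,::-1];cv2.imwrite("pics/end_s.png",cv2.resize(im,(780,578),interpolation=cv2.INTER_CUBIC))
E
```

```text
t 7.3167 pos [568.9 208.9 331.2] rot [ 3.136e+00 -1.000e-03  1.365e+00] F [ 0.7 -0.6  0.6] open 0.8 q [ 0.35  0.26  1.59 -0.    1.29 -1.01]
shift m [-0.0046 -0.0018  0.1367] turn [ 0.0056 -0.0011  0.0013]
```

View pics/end_s.png

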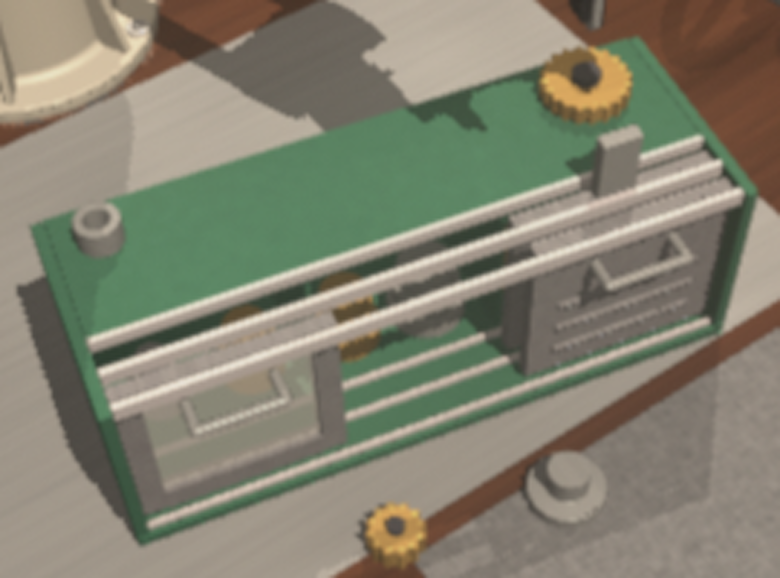

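The pull stands at about (618,160), where it was when held. The door is behind the ribbed door, the window is clear, and nothing else has moved.

```bash
python3 -c "
from rig import job
print(job.sign_off())"
```

```text
the job is handed in; nothing more can be done
None
```

The middle bay is open. I gripped the door's pull and slid it about 147 mm along the rear track, until it met the stop behind the solid ribbed steel door. The force rose to about 12 N there, so I eased off, let go and rose clear. I handed the job in at about 7.4 s.

**Last picture:** the door stayed where I released it, the windowed door's view is clear, and the loose parts have not moved. The tool force was near zero.

**Disagreements:**
- The two cameras put the pull about 5 mm apart in x. I aimed near their mean, and the grip closed cleanly at about 29 mm on the 30 mm pull.
- The networks missed the windowed door in the scene view, and in the top view they also reported the middle door as a second one. I told the doors apart by eye, from the ribs and the pane.
- The slide ran about 1 to 2 mm past the 145.5 mm I first estimated, which fits the error in the start position.

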